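# Press a crate end in the clamp jig

## Task

Two alike clamp jigs stand on the bench. In the one that holds the crate end (board with corner posts and a cleat), not the one with only a bare board, swing the toggle clamp's arm over until its rubber pad presses on the cleat, leave it pressing for two full seconds to set the joint, then swing the arm fully back past upright, as it stood at first. Leave the crate end lying in its nest and do not swing the other clamp.

Things in the scene. Friction and masses are not known exactly. Their poses are not given: they have to be found in the camera images.
- press_arm (a joint): Hinge angle (rad) of the toggle clamp arm on the jig with the crate end. 0: arm level, pad just touching the cleat (stops there); 1.57 upright; grows as it swings up and back, to a stop at 2.05. Starts at 1.8 to 2.0. Dry friction: left within 20 degrees of upright the arm may stay; farther over it sinks slowly by its weight onto the cleat or rear stop. Moving the grip takes under 4 N.
- press_hinge (a point): Hinge axis of that clamp, 80 mm above the table; axes fixed to the jig: z up, y along the hinge axis, -x towards the crate end. The level arm points along -x, the open arm up and leaning to +x. Jig: plywood base 220 x 220 x 18 mm, centred 50 mm to -x of the hinge; steel cheeks at the hinge, 30 mm wide over all, reach 106 mm above the table.
- press_grip (a point): Centre of the black grip at the end of that arm (steel bar 16 mm wide, pad on a spindle 80 mm from the hinge), 125 mm from the hinge; turns with the arm. The grip is a block 50 mm long along the arm, 24 mm wide along the hinge axis (flat sides, to be pinched across), 22 mm thick; its centre is about 200 mm above the table when open, 80 mm when level.
- crate_end: Loose pine board 75 x 180 x 8 mm lying flat in the nest, a 30 x 120 x 12 mm cleat across its middle and a 20 x 20 x 105 mm corner post at each end (tops 46 mm above the table). Origin: centre of the board's underside, 18 mm above the table, 80 mm to -x of the hinge; x and y as the jig's. The pad presses on the cleat's top, 38 mm above the table.
- spare_arm (a joint): Hinge angle of the other, identical clamp, on the jig with only a bare board; starts open at 1.8 to 2.0, to be left open. Its jig stands on the other side of the bench's middle (y of opposite sign), 0.34 to 0.48 m away; its open arm is 230 mm high.
Things that resemble listed ones, but are neither listed nor needed, are in the scene too. What is shaped like the crate_end but pink is not meant.

How it is judged:
On the way:
1. the clamp's pad rests on the crate end, arm level (within 3.5 degrees), for at least 1.5 s (value of joint press_arm below 0.06 rad and contact force between press_arm and crate_end above 0.3 N), for 1.5 s.
At the end, for the whole second after the job is handed in: The clamp arm stands open, leaning back past upright (joint over 1.7 rad, at least 7 degrees past upright), the crate end lies flat in its nest (within 12 mm of where it was, tilted under 5 degrees), and the other clamp is still open (over 1.7 rad) (value of joint each of press_arm, spare_arm above 1.7 rad and distance of crate_end from where it was at the start of the episode below 0.012 m and angle between crate_end's own z axis and vertical below 0.09 rad); the robot touches nothing.
It fails at once if the other clamp's arm is swung forward off its open position (below 1.6 rad) (value of joint spare_arm below 1.6 rad).
It fails at once if the crate end is knocked out of its nest (moved over 20 mm) (distance of crate_end from where it was at the start of the episode above 0.02 m).
It also fails if it takes over 53 s, if anything falls off the work surface, if the arm or the gripper's body presses on something with over 40 N, if the wrist force passes 120 N, or if a joint passes its speed limit or range.

## Robot

A 6-joint arm with a two-finger parallel gripper is mounted at the origin on the work surface. World frame = base frame: x ahead of the robot, y to its left, z up, the work surface at z = 0. Lengths are in m, angles in rad, forces in N, time in s.
With the tool pointing down it reaches from about 0.425 to 0.95 m from the base axis. Payload 3.5 kg.
Tool frame: the origin (TCP) lies midway between the tips of the shut fingers; the grasp point (between the pads) lies 19 mm behind it; z points along the fingers, y is the direction in which the jaws open and shut (so a half turn about z gives the same grasp; the last joint's range is limited). The gripper opens to 85 mm and grips with 20 to 120 N. Pads are 22 mm wide; open, the fingers measure 114 mm over their backs; the gripper's body (76 mm by 85 mm) begins 54 mm behind the grasp point. The pads swing forward as they close: fully open they stand 13 mm farther back than shut.
Start: joints at [0.984, 0.286, 1.577, -0, 1.279, -0.15], TCP at [0.286, 0.612, 0.231] pointing down, gripper open.
Joint ranges: [-2.77, 2.77], [-0.9, 2.22], [0.21, 2.48], [-1.53, 4.67], [0.24, 2.81], [-2.84, 2.84]. Speed limits (rad/s): [2.79, 2.79, 3.14, 3.14, 3.14, 3.14].

## Interface

Orientations are given as a unit quaternion [x, y, z, w].
In Python, from plant import ctrl gives the robot as it stands.
- The arm moves only by the tool apply_moves, never from a script. Its argument "moves" is a list that holds one entry, the list of rows, each a list of 7 numbers: the shift along the tool's x, y, z in m, then the turn, a rotation vector about the tool's x, y, z in degrees, then the gripper's target within -1 to 1 (shut at 1, half-way at 0, fully open at -1). In form: [[[tx, ty, tz, ax, ay, az, hand], ...]]. A call has 1 to 12 rows; each row shifts and turns the pose as measured when the row begins, along the tool's axes as they then stand; what a row does not reach is not made up. A row lasts 1/10 s, in which the tool goes at most 50 mm and 8.59 degrees, less where a joint would pass 70% of its speed; a pose out of reach is approached as far as the arm can. A call with a gripper value outside its range is refused whole. The fingers move at their own pace and stop on an object; "force" is the grip in N (left out, the last holds). Time passes only in rows, so rows that do not move let the fingers close. It gives the time, the measured TCP pose, the force and the opening at its end, in the units of the state.
- ctrl.get_state(): the state, without advancing time (a new reading comes with each control period).
- ctrl.read_camera(name): name is "scene" or "side" or "wrist"; returns the picture (480x640x3 uint8, red, green, blue); there is no depth.
- ctrl.get_calibration(name): a dict with "camera_matrix" (3x3 intrinsics, pixels), "cam_to_world" (4x4, takes a point from camera to world coordinates). Camera axes: x right, y up, looking along -z (the intrinsics and any distortion apply to the point x, -y, -z); pixel columns grow to the right and rows downward; lengths in m; the calibration is good to about 2 mm. The wrist camera is an equidistant fisheye: a pixel r from the principal point sees the ray r / f radians off the axis. A picture is of the moment at which its call begins: read the wrist's pose just before it. get_calibration takes no time and is no camera call; for the wrist camera it gives the pose at the moment of the call.
- ctrl.sign_off(): hands the job in, once; it reports no verdict.
The state is a dict: "time": time; "qpos": joint angles; "dq": joint speeds; "joint_efforts": joint torques, N m; "eef_pos": TCP position; "tcp_rot": TCP orientation; "contact_force": force on the tool from outside, world axes, zero at the start; "wrist_torque": the same for the moment, N m; "opening": opening from 0.0 (shut) to 1.0 (fully open).
Only numpy, scipy, OpenCV 4.12 (cv2) and the standard library are available. Lean on these libraries where they do the work, as an engineer would, in place of code of your own. Each camera call takes 0.05 s, during which the arm holds its last target. There are 200 camera calls.

## Working session

There is one attempt and no reset: what is moved stays moved. The work goes in short steps, Python scripts to look and compute and a tool call to move; the robot and the scene stay as the last step left them, time stands still between calls to the robot, and variables do not carry over. Pictures are saved under pics/ and viewed, about 8 in all and at most 12, crops included, and the job is handed in when it is done.

Besides the shell and the picture viewer there is one more tool, called after ">>>" in YAML: its name, and indented under it one key for each argument. apply_moves: Moves the arm, as the interface text tells. Its arguments: {"type":"object","properties":{"moves":{"type":"array","items":{"type":"array","items":{"type":"array","items":{"type":"number"}}}},"force":{"type":"number"}},"required":["moves"]}

```bash
mkdir -p pics; ls; python3 - <<'E'
from plant import ctrl
import cv2
for n in ["scene","side"]:
    cv2.imwrite(f"pics/{n}0.png",ctrl.read_camera(n)[:,:,::-1])
    c=ctrl.get_calibration(n);print(n,c["camera_matrix"],c["cam_to_world"],[k for k in c])
s=ctrl.get_state();print(s)
E
```

```text
pics
scene [[485.61110981   0.         317.30367289]
 [  0.         485.61110981 241.99091648]
 [  0.           0.           1.        ]] [[ 4.28683179e-01 -7.41404292e-01  5.16285201e-01  8.66764094e-01]
 [ 9.03454346e-01  3.52416437e-01 -2.44075602e-01 -2.42977810e-01]
 [-9.88692211e-04  5.71071214e-01  8.20899928e-01  8.04232330e-01]
 [ 0.00000000e+00  0.00000000e+00  0.00000000e+00  1.00000000e+00]] ['camera_matrix', 'cam_to_world']
side [[486.14534956   0.         327.78476003]
 [  0.         486.14534956 241.0584267 ]
 [  0.           0.           1.        ]] [[ 0.75117823  0.4073059  -0.51945469 -0.06547764]
 [-0.65987119  0.44265195 -0.60714847 -0.57751128]
 [-0.01735752  0.7988499   0.60127993  0.62270716]
 [ 0.          0.          0.          1.        ]] ['camera_matrix', 'cam_to_world']
{'time': 0.1, 'qpos': array([ 9.83956756e-01,  2.87099790e-01,  1.57804722e+00,  2.76117508e-06,
        1.27857383e+00, -1.49980497e-01]), 'dq': array([-0.00024068, -0.00068319, -0.00333031,  0.00024988, -0.00118325,
        0.0001144 ]), 'joint_efforts': array([ 1.23206402e-03, -4.07301271e+01, -2.93699169e+01, -9.50407548e-05,
        3.41963445e-03, -9.19732429e-06]), 'eef_pos': array([0.28521762, 0.61112566, 0.23006134]), 'tcp_rot': array([ 2.16697010e-01,  9.76238328e-01, -9.92216562e-04, -3.84447144e-04]), 'contact_force': array([-0.28602556, -0.06520996, -0.19605928]), 'wrist_torque': array([ 0.01561285, -0.04392972,  0.00073607]), 'opening': 1.0010566104434218}
```

View pics/scene0.png

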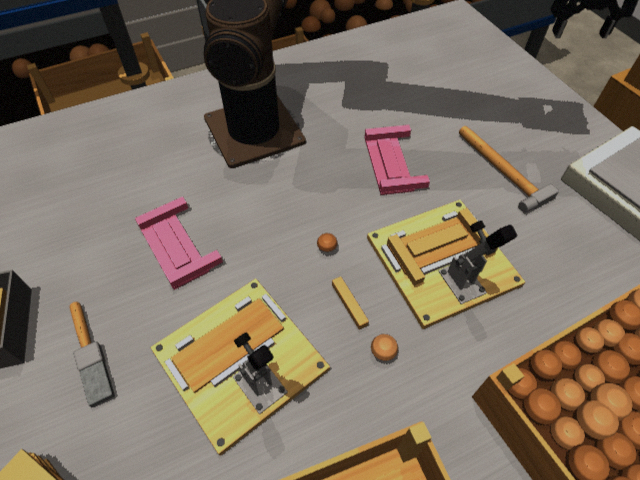

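View pics/side0.png

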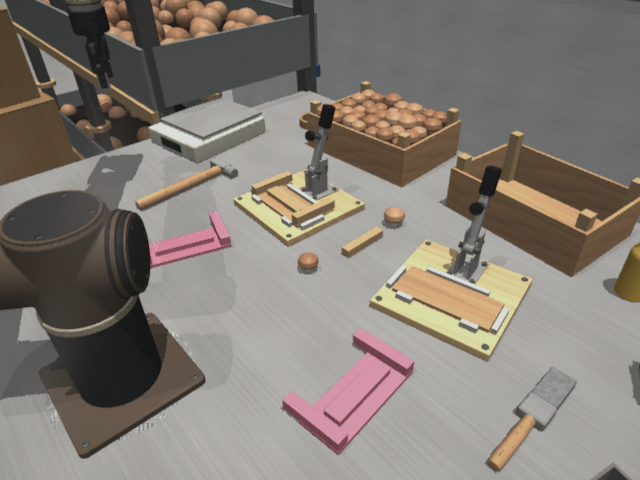

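The scene picture shows two jigs. The one at scene (445,262) / side (298,205) holds a board with pine corner posts and a cleat. The one at scene (240,362) / side (455,295) has only a bare board. The pink pieces at scene (178,242) and (395,160) are decoys. The first jig fits the description, so I'll measure it and confirm in a crop.

```bash
cat > h.py <<'E'
import numpy as np, cv2
from plant import ctrl
def ray(c,uv):
    K=c["camera_matrix"];T=c["cam_to_world"];uv=np.atleast_2d(uv).astype(float)
    d=np.c_[(uv[:,0]-K[0,2])/K[0,0],-(uv[:,1]-K[1,2])/K[1,1],-np.ones(len(uv))]@T[:3,:3].T
    return T[:3,3],d
def plane(c,uv,z):
    o,d=ray(c,uv);return o+d*((z-o[2])/d[:,2])[:,None]
def proj(c,p):
    T=c["cam_to_world"];K=c["camera_matrix"];q=(np.atleast_2d(p)-T[:3,3])@T[:3,:3]
    return np.c_[K[0,2]-K[0,0]*q[:,0]/q[:,2],K[1,2]+K[1,1]*q[:,1]/q[:,2]]
def tri(c1,u1,c2,u2):
    (o1,d1),(o2,d2)=ray(c1,u1),ray(c2,u2);d1=d1[0];d2=d2[0]
    s=np.linalg.lstsq(np.c_[d1,-d2],o2-o1,rcond=None)[0]
    a,b=o1+s[0]*d1,o2+s[1]*d2
    return (a+b)/2,np.linalg.norm(a-b)
E
cat > m.py <<'E'
from h import *
C={n:ctrl.get_calibration(n) for n in("scene","side")}
I={n:cv2.imread(f"pics/{n}0.png") for n in C}
roi={"scene":(360,190,180,145),"side":(225,95,150,150)}
grip={"scene":(484,220,36,34),"side":(316,100,22,32)}
g={}
for n in C:
    x,y,w,h=roi[n];hsv=cv2.cvtColor(I[n],cv2.COLOR_BGR2HSV)
    m=np.zeros(hsv.shape[:2],np.uint8);m[y:y+h,x:x+w]=cv2.inRange(hsv,(22,70,90),(35,255,255))[y:y+h,x:x+w]
    m=cv2.morphologyEx(m,cv2.MORPH_OPEN,np.ones((3,3)))
    cs=cv2.findContours(m,0,2)[0]; k=max(cs,key=cv2.contourArea)[:,0]
    P=plane(C[n],k,0.018)[:,:2].astype(np.float32)*1000
    r=cv2.minAreaRect(P);print(n,"base",r)
    x,y,w,h=grip[n];d=I[n][y:y+h,x:x+w].max(2)<45
    lab=cv2.connectedComponentsWithStats(d.astype(np.uint8));i=1+lab[2][1:,4].argmax()
    g[n]=lab[3][i]+(x,y);print("grip",g[n],lab[2][i])
print("grip3d",tri(C["scene"],g["scene"],C["side"],g["side"]))
a=I["scene"][190:330,360:540];b=I["side"][95:245,225:375]
cv2.imwrite("pics/crop1.png",np.hstack([cv2.resize(a,(400,311),interpolation=2),cv2.resize(b,(311,311),interpolation=2)]))
E
python3 m.py
```

```text
scene base ((507.25604248046875, 195.90960693359375), (220.06600952148438, 218.97842407226562), 88.47551727294922)
grip [498.66532258 238.64516129] [  0   5  33  29 496]
side base ((587.6676635742188, 126.38307189941406), (96.84598541259766, 56.62056350708008), 58.453369140625)
grip [326.37037037 116.23333333] [  3   5  16  24 270]
grip3d (array([0.59804405, 0.19146846, 0.19924598]), np.float64(0.003953878044422317))
```

View pics/crop1.png

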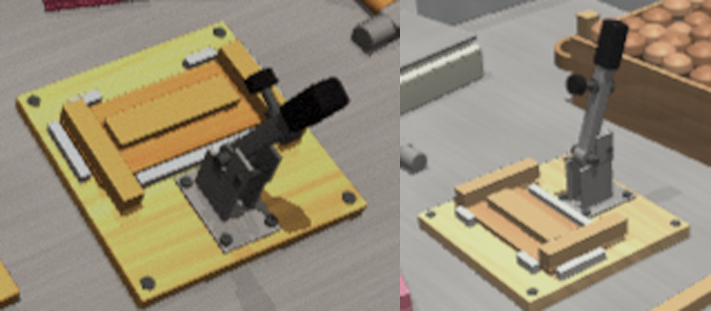

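The crop confirms it: posts, cleat and board sit in this jig's nest. The base measures 220 x 219 mm as it should. The hinge comes out near (0.557, 0.1945), with jig yaw -1.5°. The grip is at (0.598, 0.192, 0.199), so the arm is at about 1.90 rad, and its height agrees with the text. Next I'll plan the moves.

```bash
cat > p.py <<'E'
from h import *
from scipy.spatial.transform import Rotation as R
yaw=np.radians(-1.5);H=np.array([.557,.1945,.08]);X=np.array([np.cos(yaw),np.sin(yaw),0])
Y=np.array([-X[1],X[0],0])
def grip(th,r=.125): return H+r*(-np.cos(th)*X+np.sin(th)*np.array([0,0,1]))
def rot(tilt): # tilt deg: tool z leans to +x jig; tool y = +jig y
    t=np.radians(tilt);z=np.array([0,0,-1])*np.cos(t)+X*np.sin(t)
    return R.from_matrix(np.c_[np.cross(Y,z),Y,z])
def rows(wps,hand):
    s=ctrl.get_state();p=s["eef_pos"];r=R.from_quat(s["tcp_rot"])
    for g,tilt in wps:
        rn=rot(tilt);pn=g+rn.apply([0,0,.019])
        print([*np.round(r.inv().apply(pn-p),4).tolist(),*np.round(np.degrees((r.inv()*rn).as_rotvec()),1).tolist(),hand])
        p,r=pn,rn
E
python3 - <<'E'
from p import *
g=grip(1.905);print(g)
s=ctrl.get_state();P=s["eef_pos"]
r0=R.from_quat(s["tcp_rot"]);print("turn",np.degrees((r0.inv()*rot(0)).as_rotvec()))
print("shift in tool axes to above", r0.inv().apply(g+[0,0,.09]-P), "after turn", rot(0).inv().apply(g+[0,0,.09]-P))
E
```

```text
[0.59798808 0.19342669 0.19808398]
turn [ -0.11507354  -0.04286293 -23.53021793]
shift in tool axes to above [-0.46010489 -0.24626029 -0.05765217] after turn [-0.32359736 -0.40936846 -0.05802263]
```

>>> apply_moves:
  moves:
    - [[0, 0, -0.02, 0, 0, -7.8, -1], [0, 0, -0.02, 0, 0, -7.8, -1], [0, 0, -0.018, 0, 0, -7.9, -1], [-0.036, -0.045, 0, 0, 0, 0, -1], [-0.036, -0.045, 0, 0, 0, 0, -1], [-0.036, -0.045, 0, 0, 0, 0, -1], [-0.036, -0.045, 0, 0, 0, 0, -1], [-0.036, -0.045, 0, 0, 0, 0, -1], [-0.036, -0.045, 0, 0, 0, 0, -1], [-0.036, -0.045, 0, 0, 0, 0, -1], [-0.036, -0.045, 0, 0, 0, 0, -1], [0, 0, 0, 0, 0, 0, -1]]

```text
time: 1.3
eef_pos: [0.5352, 0.2887, 0.2822]
tcp_rot: [0.001, 1.0, -0.006, -0.005]
contact_force: [0.3, 0.4, 0.1]
opening: 0.999
```

```bash
python3 - <<'E'
from p import *
print(ctrl.get_state()["eef_pos"])
g=grip(1.905);rows([(g+[0,0,.09],0),(g,0)],-1)
c=ctrl.get_calibration("wrist");print(c)
cv2.imwrite("pics/w1.png",ctrl.read_camera("wrist")[:,:,::-1])
E
```

```text
[0.53519582 0.28866312 0.28224826]
[-0.0632, -0.0949, 0.0137, -0.7, -0.6, 1.3, -1]
[0.0, 0.0, 0.09, 0.0, 0.0, 0.0, -1]
{'camera_matrix': array([[371.64829954,   0.        , 318.95322114],
       [  0.        , 371.64829954, 235.90128393],
       [  0.        ,   0.        ,   1.        ]]), 'cam_to_world': array([[ 2.95591112e-03, -9.57319629e-01, -2.89016245e-01,
         4.61238957e-01],
       [ 9.99932182e-01, -4.26131463e-04,  1.16382893e-02,
         2.91585730e-01],
       [-1.12647217e-02, -2.89031046e-01,  9.57253446e-01,
         4.25007207e-01],
       [ 0.00000000e+00,  0.00000000e+00,  0.00000000e+00,
         1.00000000e+00]])}
```

View pics/w1.png

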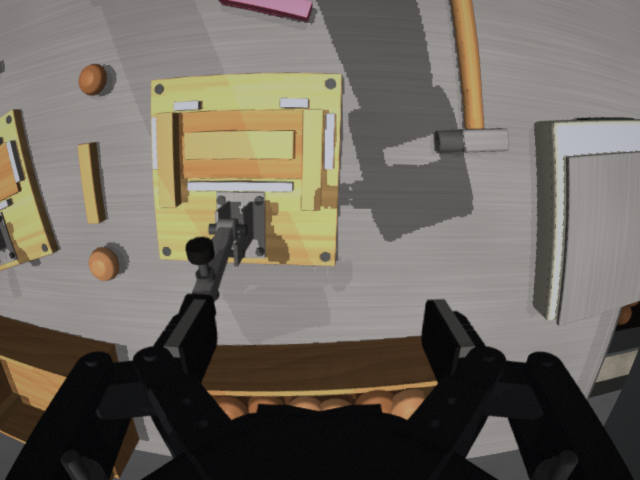

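The wrist view shows the clamp arm leading up to the grip, which is hidden behind the left finger at about (185,330). That fits the estimate. I'll centre over it at the same height.

>>> apply_moves:
  moves:
    - [[-0.022, -0.032, 0, -0.7, -0.6, 1.3, -1], [-0.022, -0.032, 0, 0, 0, 0, -1], [-0.022, -0.032, 0, 0, 0, 0, -1], [0, 0, 0, 0, 0, 0, -1], [0, 0, 0, 0, 0, 0, -1]]

```text
time: 1.85
eef_pos: [0.5962, 0.1963, 0.2793]
tcp_rot: [0.009, 1.0, 0.002, -0.003]
contact_force: [0.7, 0.4, -0.8]
opening: 1.0
```

```bash
python3 - <<'E'
from p import *
g=grip(1.905);rows([(g+[0,0,.09],0),(g,0)],-1)
c=ctrl.get_calibration("wrist");im=ctrl.read_camera("wrist")[:,:,::-1]
cv2.imwrite("pics/w2.png",im)
K=c["camera_matrix"];T=c["cam_to_world"]
def fe(p):
    q=(p-T[:3,3])@T[:3,:3];q=np.array([q[0],-q[1],-q[2]]);h=np.hypot(*q[:2]);a=np.arctan2(h,q[2])
    return K[:2,2]+K[0,0]*a*q[:2]/h
for n,p in [("grip",g),("gripend",grip(1.905,.15)),("griptop+y",grip(1.905,.15)+Y*.012),("grip-y",grip(1.905,.15)-Y*.012),("hinge",H)]:print(n,fe(p))
E
```

```text
[-0.0019, -0.0029, 0.0102, 0.3, -0.3, 0.5, -1]
[0.0, 0.0, 0.09, 0.0, 0.0, 0.0, -1]
grip [312.08850193 247.7190483 ]
gripend [311.56765114 274.06137852]
griptop+y [332.11860578 274.15552721]
grip-y [291.04475463 273.88977453]
hinge [313.89593954 163.80312556]
```

View pics/w2.png

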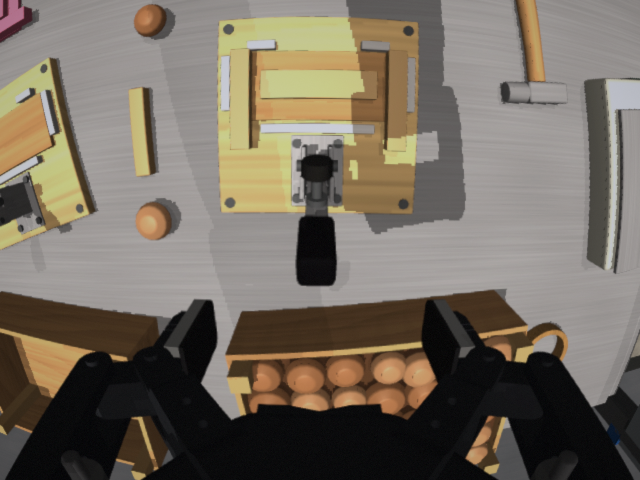

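The wrist view shows the grip end spanning columns 296–337, so its centre is at 316.5 against a predicted 311.6. That puts the grip about 2.8 mm further to +y, where the TCP (y 0.196) already is. I'll correct the hinge y to 0.197 and go straight down.

>>> apply_moves:
  moves:
    - [[-0.002, 0, 0.025, 0.3, -0.3, 0.5, -1], [0, 0, 0.025, 0, 0, 0, -1], [0, 0, 0.025, 0, 0, 0, -1], [0, 0, 0.025, 0, 0, 0, -1], [0, 0, 0, 0, 0, 0, -1], [0, 0, 0, 0, 0, 0, -1]]

```text
time: 2.5
eef_pos: [0.5936, 0.2075, 0.1788]
tcp_rot: [0.007, 1.0, 0.001, 0.001]
contact_force: [0.0, -0.3, 0.9]
opening: 1.003
```

```bash
sed -i 's/\.1945/.1973/' p.py; python3 - <<'E'
from p import *
rows([(grip(1.905),0)],-1)
E
```

```text
[-0.0046, -0.0112, -0.0003, 0.1, 0.1, 0.7, -1]
```

>>> apply_moves:
  moves:
    - [[-0.005, -0.011, 0, 0.1, 0.1, 0.7, -1], [0, 0, 0, 0, 0, 0, -1], [0, 0, 0, 0, 0, 0, -1]]

```text
time: 2.8
eef_pos: [0.6, 0.1974, 0.1832]
tcp_rot: [0.012, 1.0, 0.0, 0.003]
contact_force: [0.1, 0.2, 0.9]
opening: 1.002
```

```bash
python3 - <<'E'
from p import *
print(ctrl.get_state())
rows([(grip(1.905),0)],-1)
cv2.imwrite("pics/w3.png",ctrl.read_camera("wrist")[:,:,::-1])
E
```

```text
{'time': 2.8, 'qpos': array([ 1.57438648e-01,  2.30855663e-01,  1.73450227e+00, -2.88461026e-04,
        1.16984321e+00, -1.38895156e+00]), 'dq': array([-0.01201715, -0.01201394, -0.02122569, -0.00946826,  0.00173986,
        0.00067882]), 'joint_efforts': array([ 5.41310641e-02, -3.71512306e+01, -2.80412793e+01,  5.81650253e-03,
       -1.10319449e-02, -7.03398782e-04]), 'eef_pos': array([0.6000282 , 0.19735247, 0.18316452]), 'tcp_rot': array([1.21468322e-02, 9.99921109e-01, 4.08473283e-04, 3.17232130e-03]), 'contact_force': array([0.07018575, 0.17948037, 0.8532526 ]), 'wrist_torque': array([-0.02698469, -0.0121099 , -0.05217869]), 'opening': 1.0021867699759457}
[0.002, -0.0012, 0.0041, 0.1, 0.4, 0.1, -1]
```

View pics/w3.png

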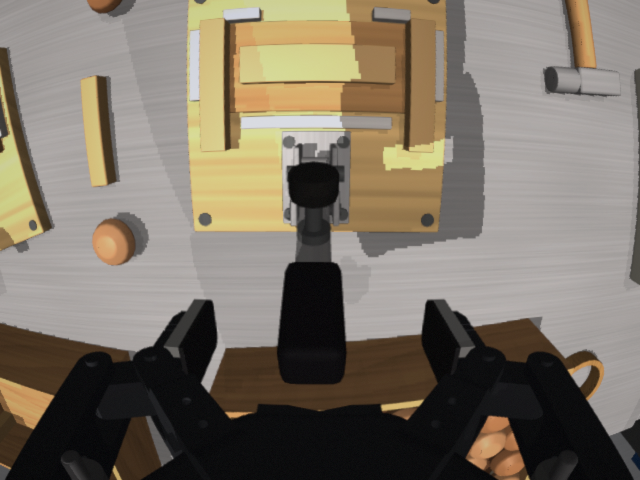

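The grip, centred at column 312, stands between the open pads, whose midline is column 319. I'll shift 2 mm to -y, drop 4 mm and close gently.

>>> apply_moves:
  moves:
    - [[0.002, -0.0025, 0.004, 0, 0.4, 0, -1], [0, 0, 0, 0, 0, 0, -1], [0, 0, 0, 0, 0, 0, 1], [0, 0, 0, 0, 0, 0, 1], [0, 0, 0, 0, 0, 0, 1], [0, 0, 0, 0, 0, 0, 1], [0, 0, 0, 0, 0, 0, 1], [0, 0, 0, 0, 0, 0, 1], [0, 0, 0, 0, 0, 0, 1], [0, 0, 0, 0, 0, 0, 1]]
  force: 25

```text
time: 3.85
eef_pos: [0.5988, 0.1947, 0.1806]
tcp_rot: [0.013, 1.0, 0.001, 0.001]
contact_force: [0.9, 1.0, 0.3]
opening: 0.277
```

```bash
python3 - <<'E'
from p import *
s=ctrl.get_state();print(s["opening"]*85)
r=R.from_quat(s["tcp_rot"]);g=s["eef_pos"]-r.apply([0,0,.019]);v=g-H
print("grasp",g,"lat",v@Y,"r",np.hypot(v@X,v[2]),"th",np.arctan2(v[2],-(v@X)))
n=22
rows([(grip(t,.125)+Y*(v@Y),a) for t,a in zip(np.linspace(1.905,0,n+1)[1:],np.linspace(0,15,n+1)[1:])],1)
E
```

```text
23.547070630186447
grasp [0.59879867 0.19466389 0.19960185] lat -0.0015410425019826584 r 0.12671347842891797 th 1.9074168323712566
[0.011, -0.0, -0.0016, 0.1, -0.6, 0.0, 1]
[0.0103, -0.0, -0.0023, 0.0, -0.7, -0.0, 1]
[0.0105, 0.0, -0.0015, 0.0, -0.7, 0.0, 1]
[0.0106, 0.0, -0.0007, 0.0, -0.7, 0.0, 1]
[0.0106, -0.0, 0.0001, 0.0, -0.7, 0.0, 1]
[0.0106, 0.0, 0.0009, 0.0, -0.7, -0.0, 1]
[0.0105, -0.0, 0.0017, 0.0, -0.7, 0.0, 1]
[0.0103, -0.0, 0.0025, -0.0, -0.7, -0.0, 1]
[0.0101, 0.0, 0.0033, 0.0, -0.7, 0.0, 1]
[0.0098, 0.0, 0.004, 0.0, -0.7, -0.0, 1]
[0.0095, 0.0, 0.0048, 0.0, -0.7, 0.0, 1]
[0.0091, -0.0, 0.0055, -0.0, -0.7, -0.0, 1]
[0.0087, 0.0, 0.0062, 0.0, -0.7, 0.0, 1]
[0.0082, 0.0, 0.0068, 0.0, -0.7, 0.0, 1]
[0.0077, 0.0, 0.0074, 0.0, -0.7, -0.0, 1]
[0.0071, -0.0, 0.008, 0.0, -0.7, 0.0, 1]
[0.0065, -0.0, 0.0085, 0.0, -0.7, -0.0, 1]
[0.0058, 0.0, 0.009, -0.0, -0.7, -0.0, 1]
[0.0051, -0.0, 0.0094, 0.0, -0.7, 0.0, 1]
[0.0044, 0.0, 0.0098, 0.0, -0.7, 0.0, 1]
[0.0037, -0.0, 0.0101, -0.0, -0.7, -0.0, 1]
[0.0029, 0.0, 0.0104, -0.0, -0.7, 0.0, 1]
```

Grasped: the opening of 23.5 mm matches the 24 mm grip. I'll swing in short calls and re-plan each from the measured pose.

>>> apply_moves:
  moves:
    - [[0.011, 0, -0.0016, 0, -0.6, 0, 1], [0.0103, 0, -0.0023, 0, -0.7, 0, 1], [0.0105, 0, -0.0015, 0, -0.7, 0, 1], [0.0106, 0, -0.0007, 0, -0.7, 0, 1], [0.0106, 0, 0.0001, 0, -0.7, 0, 1]]

```text
time: 4.35
eef_pos: [0.5522, 0.1961, 0.1873]
tcp_rot: [0.013, 0.999, 0.001, 0.045]
contact_force: [3.6, 1.6, -1.2]
opening: 0.281
```

```bash
cat > step.py <<'E'
from p import *
import sys
th1,tilt1,n,hand=float(sys.argv[1]),float(sys.argv[2]),int(sys.argv[3]),float(sys.argv[4])
s=ctrl.get_state();r=R.from_quat(s["tcp_rot"]);g=s["eef_pos"]-r.apply([0,0,.019]);v=g-H
th=np.arctan2(v[2],-(v@X));z=r.apply([0,0,1]);tl=np.degrees(np.arctan2(z@X,-z[2]))
print("t",s["time"],"lat",v@Y,"r",np.hypot(v@X,v[2]),"th",th,"tilt",tl,"F",s["contact_force"],"T",s["wrist_torque"],"op",s["opening"])
rows([(grip(t)-Y*.0015,a) for t,a in zip(np.linspace(th,th1,n+1)[1:],np.linspace(tl,tilt1,n+1)[1:])],hand)
E
python3 step.py 0.9 8 9 1
```

```text
t 4.35 lat -0.0014065876852151352 r 0.1264316720485524 th 1.519762864040859 tilt 5.136972502401614 F [ 3.60951596  1.61678646 -1.19727137] T [-0.08848523 -0.87697586 -0.07078389] op 0.2807914173507225
[0.0086, -0.0002, 0.0014, 0.2, -0.3, 0.0, 1.0]
[0.0085, 0.0, 0.0005, 0.0, -0.3, 0.0, 1.0]
[0.0084, 0.0, 0.0011, 0.0, -0.3, -0.0, 1.0]
[0.0084, -0.0, 0.0016, 0.0, -0.3, 0.0, 1.0]
[0.0082, 0.0, 0.0021, -0.0, -0.3, 0.0, 1.0]
[0.0081, 0.0, 0.0026, 0.0, -0.3, -0.0, 1.0]
[0.0079, -0.0, 0.0032, 0.0, -0.3, -0.0, 1.0]
[0.0077, -0.0, 0.0037, -0.0, -0.3, 0.0, 1.0]
[0.0074, -0.0, 0.0041, 0.0, -0.3, 0.0, 1.0]
```

>>> apply_moves:
  moves:
    - [[0.0086, 0, 0.0012, 0.2, -0.3, 0, 1], [0.0085, 0, 0.0005, 0, -0.3, 0, 1], [0.0084, 0, 0.0011, 0, -0.3, 0, 1], [0.0084, 0, 0.0016, 0, -0.3, 0, 1], [0.0082, 0, 0.0021, 0, -0.3, 0, 1], [0.0081, 0, 0.0026, 0, -0.3, 0, 1], [0.0079, 0, 0.0032, 0, -0.3, 0, 1], [0.0077, 0, 0.0037, 0, -0.3, 0, 1], [0.0074, 0, 0.0041, 0, -0.3, 0, 1]]

```text
time: 5.25
eef_pos: [0.4802, 0.1981, 0.1604]
tcp_rot: [0.013, 0.997, -0.0, 0.077]
contact_force: [3.7, 0.5, -0.3]
opening: 0.276
```

```bash
python3 step.py 0.35 14 7 1
```

```text
t 5.25 lat -0.0012726287316652497 r 0.1272648125553337 th 0.8941119915626691 tilt 8.829245320253394 F [ 3.66949921  0.49672233 -0.31888613] T [-0.05702037 -0.8403536  -0.08442731] op 0.27630207209735225
[0.0068, -0.0003, 0.0071, 0.1, -0.7, 0.0, 1.0]
[0.0076, 0.0, 0.0057, 0.0, -0.7, 0.0, 1.0]
[0.0072, -0.0, 0.0062, 0.0, -0.7, -0.0, 1.0]
[0.0068, -0.0, 0.0067, 0.0, -0.7, 0.0, 1.0]
[0.0064, -0.0, 0.0071, 0.0, -0.7, 0.0, 1.0]
[0.0059, -0.0, 0.0075, 0.0, -0.7, 0.0, 1.0]
[0.0054, -0.0, 0.0079, -0.0, -0.7, 0.0, 1.0]
```

>>> apply_moves:
  moves:
    - [[0.0068, 0, 0.0065, 0.1, -0.7, 0, 1], [0.0076, 0, 0.0057, 0, -0.7, 0, 1], [0.0072, 0, 0.0062, 0, -0.7, 0, 1], [0.0068, 0, 0.0067, 0, -0.7, 0, 1], [0.0064, 0, 0.0071, 0, -0.7, 0, 1], [0.0059, 0, 0.0075, 0, -0.7, 0, 1], [0.0054, 0, 0.0079, 0, -0.7, 0, 1]]

```text
time: 5.95
eef_pos: [0.4397, 0.1992, 0.1027]
tcp_rot: [0.013, 0.992, -0.002, 0.122]
contact_force: [4.5, -0.3, 0.5]
opening: 0.279
```

```bash
python3 step.py 0.0 15 5 1
```

```text
t 5.95 lat -0.0011680480540646617 r 0.1286131594104275 th 0.32533859421786465 tilt 13.993832106838074 F [ 4.51367272 -0.30355669  0.4828897 ] T [-0.03288453 -0.89825985 -0.06105372] op 0.2790738192119209
[0.0011, -0.0003, 0.0089, 0.0, -0.2, 0.0, 1.0]
[0.0037, -0.0, 0.0072, 0.0, -0.2, -0.0, 1.0]
[0.0032, -0.0, 0.0074, -0.0, -0.2, 0.0, 1.0]
[0.0027, 0.0, 0.0076, 0.0, -0.2, 0.0, 1.0]
[0.0023, 0.0, 0.0078, -0.0, -0.2, 0.0, 1.0]
```

>>> apply_moves:
  moves:
    - [[0.0025, 0, 0.0085, 0, -0.2, 0, 1], [0.0037, 0, 0.0072, 0, -0.2, 0, 1], [0.0032, 0, 0.0074, 0, -0.2, 0, 1], [0.0027, 0, 0.0076, 0, -0.2, 0, 1], [0.0023, 0, 0.0078, 0, -0.2, 0, 1], [0, 0, 0, 0, 0, 0, 1]]

```text
time: 6.55
eef_pos: [0.4318, 0.1994, 0.0559]
tcp_rot: [0.013, 0.992, -0.002, 0.128]
contact_force: [3.1, 0.5, 0.6]
opening: 0.278
```

```bash
python3 step.py 0.0 15 1 1
```

```text
t 6.55 lat -0.001163942547579469 r 0.13018993002666845 th -0.044302386986733985 tilt 14.748228479511548 F [3.13456536 0.50418567 0.57500269] T [ 0.1779837  -0.57215296 -0.02411669] op 0.278354606576709
[-0.0064, -0.0003, -0.0043, 0.0, -0.3, -0.0, 1.0]
```

>>> apply_moves:
  moves:
    - [[0, 0, 0.002, 0, 0, 0, 1], [0, 0, 0.002, 0, 0, 0, 1], [0, 0, 0, 0, 0, 0, 1]]

```text
time: 6.85
eef_pos: [0.4318, 0.1994, 0.0518]
tcp_rot: [0.013, 0.992, -0.002, 0.126]
contact_force: [0.8, 0.3, 0.2]
opening: 0.278
```

```bash
python3 step.py 0.0 15 1 1;python3 - <<'E'
from h import *
a=ctrl.read_camera("side")[:,:,::-1][95:245,190:390];b=ctrl.read_camera("scene")[:,:,::-1][190:340,340:540]
cv2.imwrite("pics/c2.png",np.hstack([cv2.resize(i,(400,300),interpolation=2) for i in(a,b)]))
E
```

```text
t 6.85 lat -0.0011616559550239997 r 0.13033219617253544 th -0.07511036333428874 tilt 14.472069709566126 F [0.78378508 0.25857878 0.18295464] T [ 0.0603855  -0.34148778 -0.10691308] op 0.2775382199493604
[-0.0074, -0.0003, -0.0082, -0.1, -0.5, -0.0, 1.0]
```

View pics/c2.png

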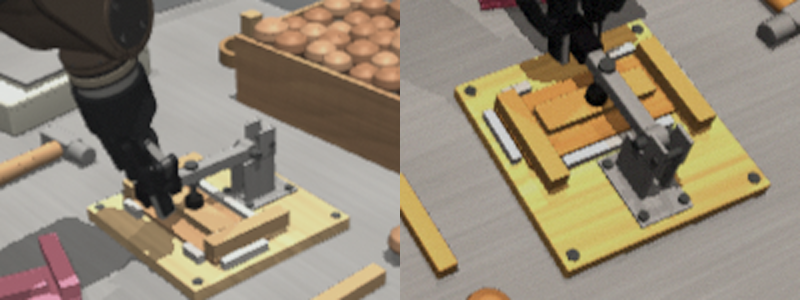

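The crop shows the pad at or just above the cleat with the arm nearly level, but the force is still low. I'll press on in small steps.

>>> apply_moves:
  moves:
    - [[0, 0, 0.002, 0, 0, 0, 1], [0, 0, 0.002, 0, 0, 0, 1], [0, 0, 0, 0, 0, 0, 1]]

```text
time: 7.25
eef_pos: [0.4317, 0.1993, 0.0521]
tcp_rot: [0.013, 0.992, -0.004, 0.123]
contact_force: [2.5, -0.0, -2.1]
opening: 0.278
```

```bash
python3 step.py 0.0 15 1 1
```

```text
t 7.25 lat -0.001178231428199286 r 0.13023625351142903 th -0.07268101918771036 tilt 14.104710607434415 F [ 2.48662177 -0.01434332 -2.09407442] T [ 0.18501859 -0.39550324 -0.02698113] op 0.2780622491455172
[-0.0073, -0.0003, -0.008, -0.2, -0.9, -0.0, 1.0]
```

>>> apply_moves:
  moves:
    - [[0, 0, 0.005, 0, 0, 0, 1], [0, 0, 0.005, 0, 0, 0, 1]]

```text
time: 7.45
eef_pos: [0.4333, 0.1992, 0.0491]
tcp_rot: [0.014, 0.993, -0.006, 0.118]
contact_force: [-27.3, -7.2, 47.5]
opening: 0.273
```

```bash
python3 step.py 0.0 15 1 1
```

```text
t 7.45 lat -0.0011929445029521886 r 0.12880554931914112 th -0.09651045932624801 tilt 13.547064402210147 F [-27.34952173  -7.20831765  47.45526106] T [-0.87866972  2.29471151 -0.33883307] op 0.27319005335102065
[-0.0065, -0.0002, -0.0113, -0.5, -1.5, 0.0, 1.0]
```

That is firm contact at 47 N, so I'll ease off and hold lightly.

>>> apply_moves:
  moves:
    - [[0, 0, -0.0015, 0, 0, 0, 1], [0, 0, 0, 0, 0, 0, 1]]

```text
time: 7.65
eef_pos: [0.4331, 0.1991, 0.0514]
tcp_rot: [0.014, 0.993, -0.006, 0.118]
contact_force: [3.3, 2.0, -3.6]
opening: 0.277
```

```bash
python3 step.py 0.0 15 1 1;python3 - <<'E'
from h import *
a=ctrl.read_camera("side")[:,:,::-1][130:230,230:340]
b=ctrl.read_camera("wrist")[:,:,::-1]
cv2.imwrite("pics/c3.png",np.hstack([cv2.resize(a,(396,360),interpolation=2),cv2.resize(b,(400,360),interpolation=3)]))
E
```

```text
t 7.65 lat -0.0012684392166549792 r 0.12874627232032224 th -0.07865620115730093 tilt 13.56825608782147 F [ 3.33736518  2.03185344 -3.58762792] T [ 0.39687496 -0.15325298  0.07076543] op 0.27686011431582563
[-0.0061, -0.0001, -0.0091, -0.6, -1.4, 0.0, 1.0]
```

View pics/c3.png

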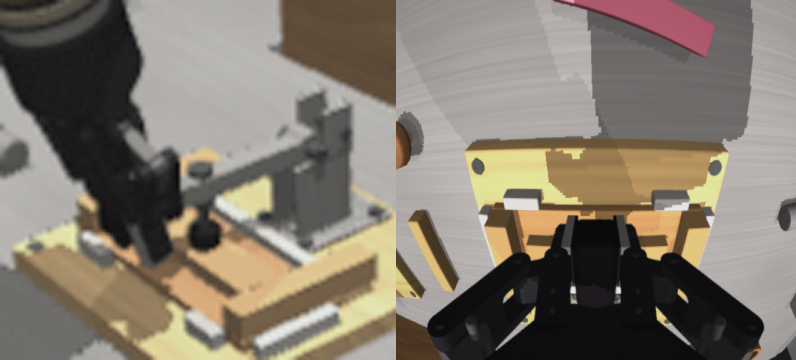

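The side crop shows the pad down on the cleat and the arm level. I'll apply a steady light press.

>>> apply_moves:
  moves:
    - [[0, 0, 0.002, 0, 0, 0, 1], [0, 0, 0.001, 0, 0, 0, 1]]

```text
time: 7.95
eef_pos: [0.4331, 0.1991, 0.0492]
tcp_rot: [0.014, 0.993, -0.007, 0.116]
contact_force: [-11.8, -2.5, 22.7]
opening: 0.278
```

>>> apply_moves:
  moves:
    - [[0, 0, 0.001, 0, 0, 0, 1], [0, 0, 0.001, 0, 0, 0, 1]]

```text
time: 8.15
eef_pos: [0.433, 0.199, 0.0492]
tcp_rot: [0.014, 0.993, -0.008, 0.114]
contact_force: [-8.3, -2.0, 15.7]
opening: 0.275
```

Steady at 16 N with z fixed at 0.0492, so the arm is at its stop. I'll hold it there.

>>> apply_moves:
  moves:
    - [[0, 0, 0.001, 0, 0, 0, 1], [0, 0, 0.001, 0, 0, 0, 1], [0, 0, 0.001, 0, 0, 0, 1], [0, 0, 0.001, 0, 0, 0, 1], [0, 0, 0.001, 0, 0, 0, 1], [0, 0, 0.001, 0, 0, 0, 1]]

```text
time: 8.75
eef_pos: [0.4328, 0.1989, 0.0491]
tcp_rot: [0.014, 0.994, -0.01, 0.109]
contact_force: [-8.1, -1.3, 15.0]
opening: 0.278
```

>>> apply_moves:
  moves:
    - [[0, 0, 0.001, 0, 0, 0, 1], [0, 0, 0.001, 0, 0, 0, 1], [0, 0, 0.001, 0, 0, 0, 1], [0, 0, 0.001, 0, 0, 0, 1], [0, 0, 0.001, 0, 0, 0, 1], [0, 0, 0.001, 0, 0, 0, 1], [0, 0, 0.001, 0, 0, 0, 1], [0, 0, 0.001, 0, 0, 0, 1]]

```text
time: 9.55
eef_pos: [0.4325, 0.1987, 0.0489]
tcp_rot: [0.015, 0.995, -0.013, 0.103]
contact_force: [-7.0, -2.4, 14.5]
opening: 0.275
```

>>> apply_moves:
  moves:
    - [[0, 0, 0.001, 0, 0, 0, 1], [0, 0, 0.001, 0, 0, 0, 1], [0, 0, 0.001, 0, 0, 0, 1], [0, 0, 0.001, 0, 0, 0, 1], [0, 0, 0.001, 0, 0, 0, 1], [0, 0, 0.001, 0, 0, 0, 1], [0, 0, 0.001, 0, 0, 0, 1], [0, 0, 0.001, 0, 0, 0, 1]]

```text
time: 10.35
eef_pos: [0.4322, 0.1985, 0.0488]
tcp_rot: [0.015, 0.995, -0.016, 0.096]
contact_force: [-7.8, -2.1, 15.2]
opening: 0.279
```

```bash
python3 step.py 0.6 13 9 1
```

```text
t 10.35 lat -0.0014681027582249362 r 0.12903814029366356 th -0.09767543956913692 tilt 11.079507812836226 F [-7.8277316 -2.1367495 15.2062916] T [0.16680939 0.49916595 0.07670119] op 0.27938302274778753
[-0.0054, 0.0003, -0.0092, -1.7, -0.2, -0.1, 1.0]
[-0.0021, -0.0, -0.0095, 0.0, -0.2, -0.0, 1.0]
[-0.0029, 0.0, -0.0093, 0.0, -0.2, 0.0, 1.0]
[-0.0036, -0.0, -0.009, -0.0, -0.2, -0.0, 1.0]
[-0.0044, 0.0, -0.0087, 0.0, -0.2, -0.0, 1.0]
[-0.0051, 0.0, -0.0083, -0.0, -0.2, 0.0, 1.0]
[-0.0057, -0.0, -0.0079, 0.0, -0.2, 0.0, 1.0]
[-0.0063, 0.0, -0.0074, -0.0, -0.2, -0.0, 1.0]
[-0.0069, -0.0, -0.0069, 0.0, -0.2, 0.0, 1.0]
```

Held for about 2.4 s at 15 N. Now the swing back.

>>> apply_moves:
  moves:
    - [[-0.001, 0, -0.009, 0, 0, 0, 1], [-0.0021, 0, -0.0095, -0.5, -0.2, 0, 1], [-0.0029, 0, -0.0093, -0.5, -0.2, 0, 1], [-0.0036, 0, -0.009, -0.5, -0.2, 0, 1], [-0.0044, 0, -0.0087, 0, -0.2, 0, 1], [-0.0051, 0, -0.0083, 0, -0.2, 0, 1], [-0.0057, 0, -0.0079, 0, -0.2, 0, 1]]

```text
time: 11.05
eef_pos: [0.4399, 0.1991, 0.1054]
tcp_rot: [0.014, 0.995, -0.001, 0.101]
contact_force: [3.3, 4.0, -7.7]
opening: 0.275
```

```bash
sed -i 's/r=\.125/r=.128/' p.py; python3 step.py 1.2 6 10 1
```

```text
t 11.05 lat -0.00124679070123297 r 0.12872214688202463 th 0.3493321647796726 tilt 11.597223907246846 F [ 3.27161948  4.04379717 -7.65907603] T [ 0.64917312 -0.02184321  0.13075141] op 0.27462986409233536
[-0.0065, -0.0002, -0.0086, -0.0, 0.6, -0.2, 1.0]
[-0.0066, 0.0, -0.0085, -0.0, 0.6, 0.0, 1.0]
[-0.0072, -0.0, -0.008, -0.0, 0.6, -0.0, 1.0]
[-0.0078, 0.0, -0.0074, 0.0, 0.6, -0.0, 1.0]
[-0.0083, -0.0, -0.0068, -0.0, 0.6, 0.0, 1.0]
[-0.0088, -0.0, -0.0061, 0.0, 0.6, -0.0, 1.0]
[-0.0092, 0.0, -0.0055, -0.0, 0.6, -0.0, 1.0]
[-0.0096, 0.0, -0.0047, 0.0, 0.6, 0.0, 1.0]
[-0.0099, -0.0, -0.004, 0.0, 0.6, -0.0, 1.0]
[-0.0102, 0.0, -0.0032, 0.0, 0.6, 0.0, 1.0]
```

>>> apply_moves:
  moves:
    - [[-0.0065, 0, -0.0086, 0, 0.6, 0, 1], [-0.0066, 0, -0.0085, 0, 0.6, 0, 1], [-0.0072, 0, -0.008, 0, 0.6, 0, 1], [-0.0078, 0, -0.0074, 0, 0.6, 0, 1], [-0.0083, 0, -0.0068, 0, 0.6, 0, 1], [-0.0088, 0, -0.0061, 0, 0.6, 0, 1], [-0.0092, 0, -0.0055, 0, 0.6, 0, 1], [-0.0096, 0, -0.0047, 0, 0.6, 0, 1], [-0.0099, 0, -0.004, 0, 0.6, 0, 1], [-0.0102, 0, -0.0032, 0, 0.6, 0, 1]]

```text
time: 12.05
eef_pos: [0.4653, 0.1982, 0.152]
tcp_rot: [0.015, 0.999, -0.004, -0.031]
contact_force: [-25.7, -3.2, 23.2]
opening: 0.276
```

```bash
python3 step.py 1.95 0 9 1
```

```text
t 12.05 lat -0.0012800443479435606 r 0.12837322806631637 th 0.7879128942146003 tilt -3.598738577291814 F [-25.67431621  -3.19363363  23.19308597] T [ 0.25288927  3.83164865 -0.0297957 ] op 0.2764364714661167
[-0.0121, -0.0001, -0.0114, -0.5, -0.4, -0.2, 1.0]
[-0.0133, 0.0, -0.0099, 0.0, -0.4, 0.0, 1.0]
[-0.0146, 0.0, -0.008, 0.0, -0.4, -0.0, 1.0]
[-0.0155, 0.0, -0.006, -0.0, -0.4, 0.0, 1.0]
[-0.0162, -0.0, -0.0039, 0.0, -0.4, -0.0, 1.0]
[-0.0166, 0.0, -0.0017, -0.0, -0.4, 0.0, 1.0]
[-0.0166, -0.0, 0.0006, 0.0, -0.4, -0.0, 1.0]
[-0.0164, 0.0, 0.0028, -0.0, -0.4, 0.0, 1.0]
[-0.0159, 0.0, 0.005, 0.0, -0.4, 0.0, 1.0]
```

The swing has built up a radial load of about 34 N (outward, toward -x and +z) and the tilt has slipped. I'll relax outward before going on.

>>> apply_moves:
  moves:
    - [[0.002, 0, -0.002, 0, 0, 0, 1], [0, 0, 0, 0, 0, 0, 1]]

```text
time: 12.25
eef_pos: [0.4643, 0.1982, 0.1514]
tcp_rot: [0.015, 0.999, -0.004, -0.03]
contact_force: [-4.9, 0.3, 8.7]
opening: 0.278
```

```bash
python3 step.py 1.95 0 9 1; python3 - <<'E'
from h import *
a=ctrl.read_camera("side")[:,:,::-1][80:230,200:380];b=ctrl.read_camera("scene")[:,:,::-1][150:330,350:530]
cv2.imwrite("pics/c4.png",np.hstack([cv2.resize(a,(432,360),interpolation=2),cv2.resize(b,(360,360),interpolation=3)]))
E
```

```text
t 12.25 lat -0.001326246974588848 r 0.12858984879940155 th 0.7790398592478242 tilt -3.447139909052882 F [-4.85688128  0.27975202  8.71641547] T [0.37773835 0.48570059 0.00846449] op 0.27752333351932246
[-0.0123, -0.0001, -0.0114, -0.5, -0.4, -0.2, 1.0]
[-0.0134, 0.0, -0.0101, -0.0, -0.4, 0.0, 1.0]
[-0.0146, 0.0, -0.0082, 0.0, -0.4, -0.0, 1.0]
[-0.0156, -0.0, -0.0061, 0.0, -0.4, -0.0, 1.0]
[-0.0163, 0.0, -0.004, -0.0, -0.4, 0.0, 1.0]
[-0.0167, 0.0, -0.0017, 0.0, -0.4, -0.0, 1.0]
[-0.0168, -0.0, 0.0006, -0.0, -0.4, 0.0, 1.0]
[-0.0165, -0.0, 0.0028, 0.0, -0.4, -0.0, 1.0]
[-0.016, -0.0, 0.005, -0.0, -0.4, 0.0, 1.0]
```

View pics/c4.png

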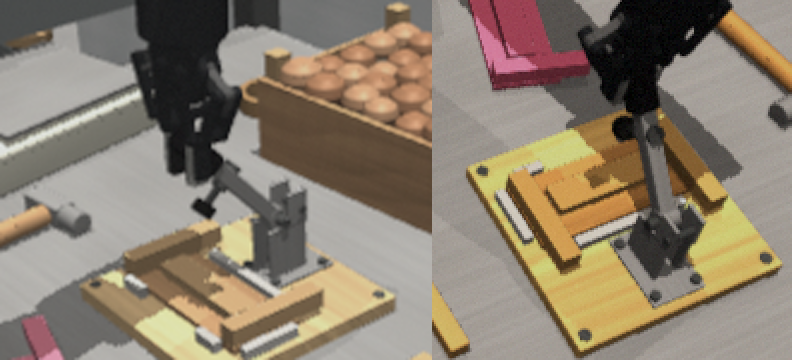

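The view shows the arm about half way up, the pad clear and the crate end still in its nest. I'll continue in shorter steps with a slightly larger radius.

```bash
sed -i 's/r=\.128/r=.130/' p.py; python3 step.py 1.2 0 6 1
```

```text
t 12.35 lat -0.001320782237899396 r 0.12862112543772153 th 0.7819527935955277 tilt -3.391743830515792 F [ 0.12666573 -0.48615699 -1.45128967] T [ 0.46176741 -0.25278493  0.0055343 ] op 0.27740349567763845
[-0.0054, -0.0001, -0.0075, -0.5, -0.6, -0.2, 1.0]
[-0.0069, -0.0, -0.0061, -0.0, -0.6, 0.0, 1.0]
[-0.0074, 0.0, -0.0055, 0.0, -0.6, 0.0, 1.0]
[-0.0078, -0.0, -0.0049, -0.0, -0.6, -0.0, 1.0]
[-0.0082, -0.0, -0.0043, 0.0, -0.6, 0.0, 1.0]
[-0.0085, 0.0, -0.0037, -0.0, -0.6, 0.0, 1.0]
```

>>> apply_moves:
  moves:
    - [[-0.0054, 0, -0.0075, 0, -0.6, 0, 1], [-0.0069, 0, -0.0061, 0, -0.6, 0, 1], [-0.0074, 0, -0.0055, 0, -0.6, 0, 1]]

```text
time: 12.65
eef_pos: [0.4795, 0.1978, 0.1641]
tcp_rot: [0.014, 1.0, -0.004, -0.023]
contact_force: [-3.0, 1.4, -2.8]
opening: 0.276
```

```bash
python3 step.py 1.3 0 4 1
```

```text
t 12.65 lat -0.0013866017346326255 r 0.1284247472856928 th 0.931274773308497 tilt -2.594911638709072 F [-2.99976471  1.35341867 -2.8467933 ] T [0.61638164 0.90791    0.08542528] op 0.2764015549145092
[-0.0088, 0.0, -0.0084, -0.5, -0.6, -0.1, 1.0]
[-0.0105, 0.0, -0.0061, -0.0, -0.6, -0.0, 1.0]
[-0.0111, -0.0, -0.005, -0.0, -0.6, 0.0, 1.0]
[-0.0116, 0.0, -0.0039, 0.0, -0.6, -0.0, 1.0]
```

Low forces. Continuing.

>>> apply_moves:
  moves:
    - [[-0.0088, 0, -0.0075, 0, -0.6, 0, 1], [-0.0105, 0, -0.0061, 0, -0.6, 0, 1], [-0.0111, 0, -0.005, 0, -0.6, 0, 1], [-0.0116, 0, -0.0039, 0, -0.6, 0, 1]]

```text
time: 13.05
eef_pos: [0.5223, 0.1965, 0.1846]
tcp_rot: [0.014, 1.0, -0.005, -0.005]
contact_force: [-3.3, -0.2, -5.7]
opening: 0.278
```

```bash
sed -i 's/r=\.130/r=.1285/' p.py; python3 step.py 1.65 0 5 1
```

```text
t 13.05 lat -0.0014769028153175348 r 0.12835590437018954 th 1.2989997809541736 tilt -0.5371119304107198 F [-3.25471339 -0.16848805 -5.70899198] T [0.70191743 0.69708757 0.11269322] op 0.2782968472622902
[-0.0087, 0.0002, -0.0023, -0.6, -0.1, -0.1, 1.0]
[-0.0089, -0.0, -0.0016, 0.0, -0.1, -0.0, 1.0]
[-0.009, -0.0, -0.0009, -0.0, -0.1, 0.0, 1.0]
[-0.0091, 0.0, -0.0003, 0.0, -0.1, -0.0, 1.0]
[-0.009, -0.0, 0.0004, 0.0, -0.1, 0.0, 1.0]
```

>>> apply_moves:
  moves:
    - [[-0.0087, 0, -0.0015, 0, -0.1, 0, 1], [-0.0089, 0, -0.001, 0, -0.1, 0, 1], [-0.009, 0, -0.0005, 0, -0.1, 0, 1], [-0.0091, 0, 0, 0, -0.1, 0, 1], [-0.009, 0, 0.0005, 0, -0.1, 0, 1]]

```text
time: 13.55
eef_pos: [0.5716, 0.1952, 0.189]
tcp_rot: [0.015, 1.0, -0.005, -0.0]
contact_force: [-4.2, -0.6, -3.5]
opening: 0.276
```

```bash
sed -i 's/r=\.1285/r=.1275/' p.py; python3 step.py 1.95 0 4 1
```

```text
t 13.55 lat -0.0015432100233359776 r 0.12879167247490508 th 1.6847229408082913 tilt -0.01858154928704748 F [-4.15984407 -0.58455545 -3.48968348] T [0.76848046 0.9524276  0.04896788] op 0.2763980735527256
[-0.0082, 0.0003, 0.0025, -0.5, -0.0, -0.2, 1.0]
[-0.0083, -0.0, 0.0018, 0.0, -0.0, -0.0, 1.0]
[-0.0081, 0.0, 0.0023, 0.0, -0.0, 0.0, 1.0]
[-0.008, -0.0, 0.0029, 0.0, -0.0, 0.0, 1.0]
```

>>> apply_moves:
  moves:
    - [[-0.0082, 0, 0.0018, 0, 0, 0, 1], [-0.0083, 0, 0.0018, 0, 0, 0, 1], [-0.0081, 0, 0.0023, 0, 0, 0, 1], [-0.008, 0, 0.0029, 0, 0, 0, 1], [0, 0, 0, 0, 0, 0, 1]]

```text
time: 14.05
eef_pos: [0.6088, 0.1942, 0.1798]
tcp_rot: [0.015, 1.0, -0.005, 0.001]
contact_force: [-2.0, 0.8, -3.7]
opening: 0.278
```

```bash
python3 step.py 1.97 0 1 1
```

```text
t 14.05 lat -0.0016190575746924704 r 0.12967541482871173 th 1.9823499485079072 tilt 0.092293218394198 F [-2.00237018  0.78464526 -3.65914133] T [0.71730232 0.64016734 0.00884575] op 0.277616302090632
[0.0024, 0.0003, 0.0014, -0.5, 0.1, -0.3, 1.0]
```

The arm is at about 1.98 rad, past where it started. I'll release and lift straight up.

>>> apply_moves:
  moves:
    - [[0, 0, 0, 0, 0, 0, -1], [0, 0, 0, 0, 0, 0, -1], [0, 0, 0, 0, 0, 0, -1], [0, 0, 0, 0, 0, 0, -1], [0, 0, 0, 0, 0, 0, -1], [0, 0, 0, 0, 0, 0, -1], [0, 0, 0, 0, 0, 0, -1], [0, 0, 0, 0, 0, 0, -1]]

```text
time: 14.85
eef_pos: [0.6159, 0.1922, 0.1867]
tcp_rot: [0.014, 1.0, -0.007, 0.013]
contact_force: [-0.4, 0.1, 0.2]
opening: 1.0
```

>>> apply_moves:
  moves:
    - [[0, 0, -0.02, 0, 0, 0, -1], [0, 0, -0.025, 0, 0, 0, -1], [0, 0, -0.03, 0, 0, 0, -1], [0, 0, -0.03, 0, 0, 0, -1], [0, 0, -0.03, 0, 0, 0, -1], [0.03, 0, -0.01, 0, 0, 0, -1], [0.03, 0, 0, 0, 0, 0, -1], [0.03, 0, 0, 0, 0, 0, -1], [0, 0, 0, 0, 0, 0, -1], [0, 0, 0, 0, 0, 0, -1]]

```text
time: 15.85
eef_pos: [0.519, 0.1966, 0.3337]
tcp_rot: [0.014, 1.0, -0.007, 0.011]
contact_force: [0.5, 0.5, 0.6]
opening: 0.999
```

```bash
python3 - <<'E'
from h import *
I={n:ctrl.read_camera(n)[:,:,::-1] for n in("side","scene","wrist")}
for n in I: cv2.imwrite(f"pics/{n}9.png",I[n])
a=I["side"][70:350,225:535];b=I["wrist"]
cv2.imwrite("pics/c5.png",np.hstack([cv2.resize(a,(400,360),interpolation=2),cv2.resize(b,(400,360),interpolation=3)]))
C={n:ctrl.get_calibration(n) for n in("scene","side")}
# crate-end pixel change side view
d=cv2.absdiff(I["side"],cv2.imread("pics/side0.png")).max(2);print("changed px crate region",(d[175:225,245:335]>60).sum(), "spare",(d[165:350,370:535]>60).sum())
E
```

```text
changed px crate region 536 spare 0
```

View pics/c5.png

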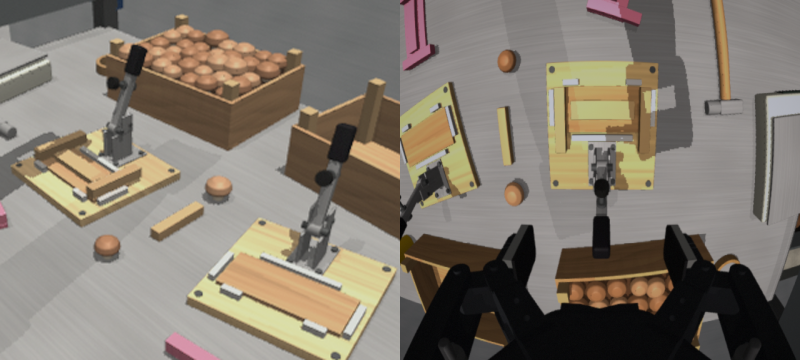

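The last views show the target arm leaning back, the crate end lying in its nest between the stops, the other clamp unchanged (0 changed pixels) and the gripper clear. Handing in.

```bash
python3 -c "
from plant import ctrl
print(ctrl.sign_off())"
```

```text
the job is handed in; nothing more can be done
None
```

I swung the toggle clamp on the crate-end jig down onto the cleat, held it there and swung it back open, then handed the job in at about 16 s. No verdict was reported.

- **Press:** The pad pressed on the cleat against its hard stop for about 2.4 s at roughly 15 N. I could not read the joint angle directly. I judged the arm level from the stop, the force and a picture; my pose-based estimate there read about -0.1 rad, so it is slightly biased.
- **Open at the end:** I took the arm back to about 1.98 rad, let go and lifted clear. The last pictures show it leaning back past upright.
- **Forces:** The force at the wrist reached about 55 N briefly when the pad first seated, and about 35 N once during the return swing. I eased off both times. The wrist limit is 120 N. The 40 N limit on the arm and gripper body should not apply to the 55 N peak, since that load went through the finger pads.
- **Crate end and other clamp:** By eye, the crate end lies flat in its nest. A picture comparison there showed 536 changed pixels. I took these for the gripper's shadow but did not measure them as movement. The other clamp's area showed no changed pixels.

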